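Index the sample turntable to its next hole

TASK

Move the blood-sample turntable on by one place: press the dished plunger at the end of its arm in with the fingertips, keep it pressed while you turn the table anticlockwise (seen from above) to the very next hole, and let the plunger spring fully back out there so that the table is locked again; then move clear. Never force the table round while the plunger is out. The table and tubes are not to be lifted, tubes stay upright in their wells, and everything else on the bench stays where it is.

Things in the scene. Friction and masses are not known exactly. Their poses are not given: they have to be found in the camera images.
- carousel: fixed sample turntable unit: round blue housing, 260 mm across, with a cream reader head (120 mm high) on its rim at +x. Origin on the turning axis at bench level, z up. The white table in it has eight wells at radius 48 mm; tubes in them reach up to z = 105 mm. A flat aluminium arm (top at z = 74 mm) on the table runs out over the index ring and carries the plunger.
- index_plate: fixed aluminium index ring on the housing (same frame as carousel): radius 68 to 130 mm, top at z = 58 mm, with eight dark round holes 20 mm across, 45 degrees apart on a circle of radius 98 mm, at 22.5, 67.5, ... degrees from +x, joined by a narrow circular slot for the plunger's stem.
- turntable (a joint): angle of the rotating table with arm and plunger, rad: 0 at the start, positive anticlockwise seen from above; next hole at +0.785. It turns about the vertical through carousel's origin with a friction of about 0.06 N m. Locked in a hole it has about +-0.026 rad of play.
- plunger (a joint): travel of the plunger, m: 0 fully out (up), 0.011 fully in (down). Return spring: 3 N to start, 8 N fully in. A collar on its stem sits in the hole and locks the table, which is free to turn when the plunger is over 0.0055 in. Eased between holes it stays about 0.005 in (collar under the ring) and springs out at the next hole.
- plunger_pad (a point): centre of the dish floor of the plunger's round thumb pad: press straight down here. 98 mm from the turning axis, 88.5 mm above the bench when out; moves down and round with the plunger. Dark steel dish, 49 mm across outside, 43 mm inside, rim 8 mm above the floor, so that fingertips in it carry it round.
- next_hole (a point): centre of the next hole anticlockwise from the start one, at the top of the index ring (z = 58 mm), 98 mm from the axis; fixed. The plunger must end right above it.
- tube_d: loose capped sample tube, 75 mm tall, in the white rack on the left; origin under its centre. Leave it alone.
- tube_e: a second loose tube in the same rack; origin under its centre. Leave it alone.
- mouse: computer mouse, 105 x 60 x 32 mm, on the right; origin under its centre. Leave it alone.
- bottle: small white bottle, 44 mm across, 85 mm tall, on the right; origin under its centre. Leave it alone.
- stapler: stapler, 120 x 32 x 40 mm, at the left nearer the robot; origin under its centre. Leave it alone.
- tube_a: loose capped sample tube standing in a well of the table, next to the arm on its anticlockwise side; 17 mm across the cap, 75 mm tall, origin at the centre of its underside (30 mm above the bench), z up. It rides round with the table; leave it alone.
- tube_b: loose capped sample tube standing in a well of the table, a quarter turn clockwise of tube_a; 17 mm across the cap, 75 mm tall, origin at the centre of its underside (30 mm above the bench), z up. It rides round with the table; leave it alone.
- tube_c: loose capped sample tube standing in a well of the table, three wells anticlockwise of tube_a; 17 mm across the cap, 75 mm tall, origin at the centre of its underside (30 mm above the bench), z up. It rides round with the table; leave it alone.

How it is judged (in metres and radians):
On the way, in this order (a step that is already met when the one before it is completed fails the run):
1. the plunger is pressed in while the table is still at its first hole (value of joint plunger above 0.0055 m and value of joint turntable between -0.06 and 0.06 rad), for 0.05 s.
2. the table is turned anticlockwise between the two holes with the plunger in (value of joint plunger above 0.004 m and value of joint turntable between 0.2 and 0.65 rad), for 0.05 s.
At the end, for the whole second after the job is handed in: The table stands one hole on, anticlockwise (0.785 rad within 0.04), at rest, with the plunger fully out again (within 1.5 mm) in that hole, and its three tubes upright (within 0.3 rad) and seated in their wells (less than 10 mm up) (value of joint turntable between 0.745 and 0.825 rad and value of joint plunger below 0.0015 m and velocity of joint turntable between -0.05 and 0.05 rad/s and angle between each of tube_a, tube_b, tube_c's own z axis and vertical below 0.3 rad and z of each of tube_a, tube_b, tube_c in the frame of carousel below 0.04 m); the robot touches nothing.
It fails at once if the table is forced off a hole with the plunger out (plunger less than 3 mm in between holes) (value of joint plunger below 0.003 m and (value of joint turntable between 0.08 and 0.7 rad or value of joint turntable between 0.87 and 1.48 rad or value of joint turntable below -0.08 rad)).
It fails at once if the table is turned past the next hole to the one after, or back to the one before (value of joint turntable above 1.3 rad or value of joint turntable below -0.5 rad).
It fails at once if a tube on the table is lifted or tipped (20 mm, 0.5 rad) (z of any of tube_a, tube_b, tube_c in the frame of carousel above 0.05 m or angle between any of tube_a, tube_b, tube_c's own z axis and vertical above 0.5 rad).
It fails at once if anything else on the bench is lifted or moved more than 25 mm (distance of any of tube_d, tube_e, mouse, bottle, stapler from where it was at the start of the episode above 0.025 m).
It also fails if it takes over 40 s, if anything falls off the work surface, if the arm or the gripper's body presses on something with over 40 N, if the wrist force passes 120 N, or if a joint passes its speed limit or range.

ROBOT

A 6-joint arm with a two-finger parallel gripper is mounted at the origin on the work surface. World frame = base frame: x ahead of the robot, y to its left, z up, the work surface at z = 0. Lengths are in m, angles in degrees, forces in N, time in s.
With the tool pointing down it reaches from about 0.35 to 0.875 m from the base axis. Payload 4.2 kg.
Tool frame: the origin (TCP) lies midway between the tips of the shut fingers; the grasp point (between the pads) lies 19 mm behind it; z points along the fingers, y is the line along which they close (so a half turn about z gives the same grasp; the last joint's range is limited). The gripper opens to 87 mm and grips with 3 to 60 N. Pads are 19 mm wide; open, the fingers measure 117 mm over their backs; the gripper's body (75 mm by 190 mm) begins 51 mm behind the grasp point.
Start: joints at [87.296, 22.042, 0.453, 0, -68.411, -14.817], TCP at [0.188, 0.596, 0.223] pointing down, gripper open.
Joint ranges: [-179.83, 179.83], [-69.29, 118.12], [-61.27, 80.66], [-181.25, 117.63], [-171.15, -9.14], [-177.46, 177.46]. Speed limits (degrees/s): [159.86, 159.86, 180, 180, 180, 180].

INTERFACE

Orientations are given as [roll, pitch, yaw] about the fixed x, y, z axes, in that order (R = Rz(yaw) Ry(pitch) Rx(roll)).
In Python, from workcell import env gives the robot as it stands. The module is installed in compiled form; this text tells all that it offers. Calls block until the motion is done:
- env.goto(position, orientation): joint-space move of the TCP to a pose.
- env.move_straight(position, rotation=None, rate=0.15, force_limit=None): straight line of the TCP; rotation=None keeps the orientation; rate is the mean speed in m/s. With force_limit (N) it stops when the force on the tool has changed by that much, and returns True; else False.
- env.set_joints(angles): joint-space move.
- env.gripper_to(opening, grasp_force=None): opening from 0.0 (shut) to 1.0 (fully open); grasp_force is the grip in N (None keeps the last); returns when the fingers have stopped.
- env.dwell(seconds).
- env.inverse_kinematics(position, orientation): joint angles nearest the present ones, or None.
- env.read_state(): the state.
- env.grab_frame(name): name is "scene" or "top" or "wrist"; returns a dict with "image" (480x640x3 uint8, blue, green, red), "fx", "fy", "cx", "cy" (pixels), "D" ([k1, k2, p1, p2, k3] as OpenCV has them; the pictures are not rectified), "position" and "orientation" of the camera in the world. Camera axes: x right, y up, looking along -z (the intrinsics and any distortion apply to the point x, -y, -z); pixel columns grow to the right and rows downward; lengths in m; the calibration is good to about 2 mm. A picture is of the moment at which its call begins. There is no depth.
A pose or a line that the arm cannot do raises env.Unreachable and nothing moves.
- env.close_job(): hands the job in; it is judged then, once.
Trained networks look in a picture, given as the dict that the camera call returned (one of the last four; its "shot" number tells which), for a name from the list of things; names that differ only in an ending like _2 or _b are one class to them, and where a whole thing is asked for, a point or a joint stands for the part that bears it (a point fixed in the world has none). Each returns a list of dicts, best first, with "score" (0 to 1); they miss things now and then, are a little off and sometimes report something else, mostly with a low value. They report only what shows in the picture. A call takes as long as a camera call.
- env.search_frame(picture, thing): "xyz" ([x, y, z] in m, in world coordinates, good to about 4 mm: the middle of the surface that is visible of it).
- env.trace(picture, thing): "mask" (480x640 bool, what is visible of it).
The state is a dict: "clock": time; "joint_positions": joint angles; "qvel": joint speeds; "joint_torque": joint torques, N m; "position": TCP position; "tool_rot": TCP orientation; "force": force on the tool from outside, world axes, zero at the start; "wrist_torque": the same for the moment, N m; "opening": opening from 0.0 (shut) to 1.0 (fully open); "finger_force": force on a finger pad.
Only numpy, scipy, OpenCV 4.12 (cv2) and the standard library are available. Lean on these libraries where they do the work, as an engineer would, in place of code of your own. Each camera call takes 0.05 s, during which the arm holds its last target. There are 200 camera calls.

## Working session

There is one attempt and no reset: what is moved stays moved. The work goes in short steps, each a Python script; the robot and the scene stay as the last script left them, time stands still between calls to the robot, and variables do not carry over. Pictures are saved under pics/ and viewed, at most 10 in all, crops included, and the job is handed in when it is done.

```bash
mkdir -p pics; python3 - <<'E'
from workcell import env
import cv2
for n in ["top","scene"]:
    f=env.grab_frame(n); cv2.imwrite(f"pics/{n}.png",f["image"])
    print(n,f["position"],f["orientation"],f["fx"],f["D"])
    for t in ["carousel","index_plate","turntable","plunger_pad","plunger","tube_a","mouse","bottle"]:
        print(t,[(r["score"],r["xyz"]) for r in env.search_frame(f,t)[:4]])
print(env.read_state())
E
```

```text
top [0.35799722 0.00595218 1.46533797] [  4.93177143  -0.80312329 -90.16862826] 595.8718581035258 [-0.18635857  0.          0.          0.          0.        ]
carousel [(0.86, [0.5722, -0.0642, 0.0588])]
index_plate [(0.64, [0.5721, -0.0656, 0.0603])]
turntable [(0.89, [0.5567, -0.0754, 0.0314])]
plunger_pad [(0.69, [0.4658, -0.0781, 0.0883])]
plunger [(0.64, [0.4635, -0.0765, 0.0901])]
tube_a [(0.54, [0.5319, 0.4666, 0.0801]), (0.51, [0.5402, -0.0297, 0.1051]), (0.48, [0.5223, -0.0963, 0.1069]), (0.43, [0.5099, 0.4367, 0.0829])]
mouse []
bottle [(0.89, [0.5878, -0.3663, 0.0578])]
scene [0.9921398  0.84698636 0.85141244] [ 51.45221539  -0.73278044 149.09636405] 528.2950338671887 [-0.02744414  0.          0.          0.          0.        ]
carousel [(0.91, [0.5923, -0.0114, 0.063])]
index_plate [(0.6, [0.5665, -0.0329, 0.056])]
turntable [(0.76, [0.5511, -0.0728, 0.0615]), (0.3, [0.5905, -0.0088, 0.0637])]
plunger_pad [(0.66, [0.4658, -0.082, 0.093])]
plunger [(0.65, [0.4619, -0.0782, 0.0914]), (0.43, [0.5912, -0.0136, 0.0624])]
tube_a [(0.67, [0.6128, -0.0824, 0.093]), (0.66, [0.52
[... 158 characters left out ...]
, 0.045])]
{'clock': 0.9, 'joint_positions': array([ 8.72956814e+01,  2.20404788e+01,  4.54138040e-01, -1.04516969e-03,
       -6.84122114e+01, -1.48169057e+01]), 'qvel': array([-0.08744705,  0.00670242,  0.03954158,  0.09708489, -0.03365981,
       -0.04478881]), 'joint_torque': array([-2.75061238e-04, -3.90457821e+01,  1.87619358e+01,  4.22444791e+00,
        1.55491586e-02, -1.21150765e-05]), 'position': array([0.18812446, 0.59599636, 0.22257038]), 'tool_rot': array([-1.79998849e+02,  1.30980488e-03, -1.75216089e+01]), 'force': array([-0.16013752, -0.64267301,  0.64950338]), 'wrist_torque': array([-0.00995476, -0.01992756, -0.01770977]), 'finger_force': 0.0, 'opening': 0.9995637539760439}
```

View pics/top.png

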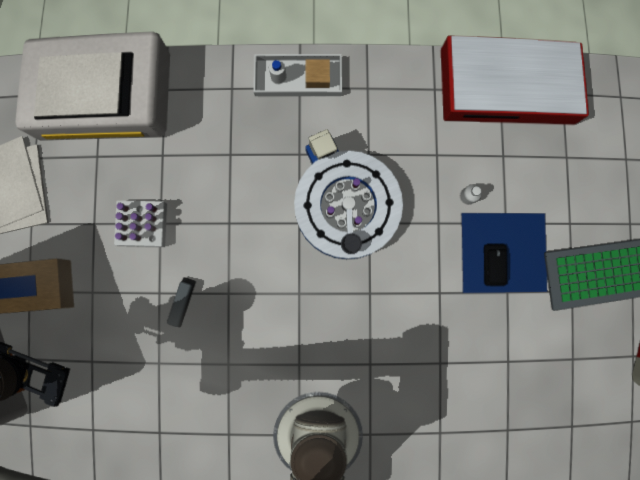

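View pics/scene.png

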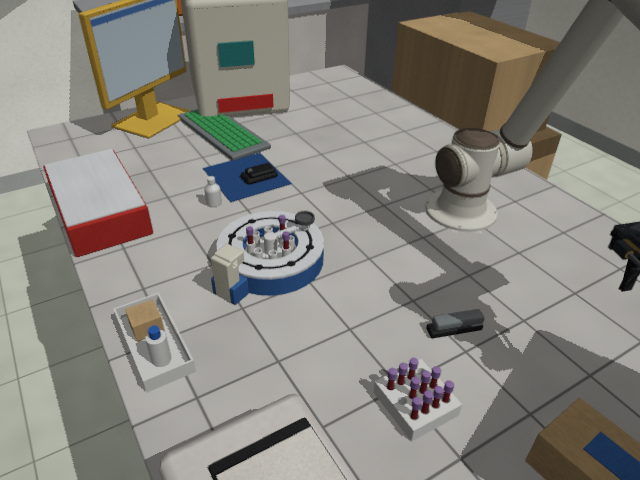

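The top view shows the turntable centred near (348,205), the plunger dish at (351,243), the reader at (322,145), and the next hole anticlockwise near (378,231). I'll go above it for a close look with the wrist camera.

```bash
cat > h.py <<'E'
import numpy as np, cv2
from scipy.spatial.transform import Rotation as R
def RT(f): return R.from_euler('xyz',f["orientation"],degrees=True).as_matrix()@np.diag([1,-1,-1]),np.array(f["position"])
def K(f): return np.array([[f["fx"],0,f["cx"]],[0,f["fy"],f["cy"]],[0,0,1.]])
def ray(f,px,z):
    M,p=RT(f); u=cv2.undistortPoints(np.array(px,float).reshape(-1,1,2),K(f),np.array(f["D"])).reshape(-1,2)
    d=np.c_[u,np.ones(len(u))]@M.T
    return p+d*((z-p[2])/d[:,2])[:,None]
def proj(f,P):
    M,p=RT(f); c=(np.array(P)-p)@M
    return cv2.projectPoints(c.reshape(-1,1,3),np.zeros(3),np.zeros(3),K(f),np.array(f["D"]))[0].reshape(-1,2)
E
python3 - <<'E'
from workcell import env
from h import *
env.gripper_to(0.0)
env.goto([0.42,0.0,0.33],[180,0,0])
f=env.grab_frame("wrist"); cv2.imwrite("pics/w1.png",f["image"])
print(f["position"],f["orientation"],env.read_state()["opening"],env.read_state()["position"])
for t in ["carousel","plunger_pad","tube_a"]:
    print(t,[(r["score"],r["xyz"]) for r in env.search_frame(f,t)[:4]])
print(proj(f,[[.56,-.07,.058],[.466,-.08,.0885]]))
E
```

```text
[ 4.85579431e-01 -1.43993992e-04  4.92314736e-01] [-1.41119632e+01 -1.13971645e-02 -8.99212611e+01] 0.002369160164500512 [0.42018404 0.00051237 0.32976723]
carousel [(0.57, [0.5679, -0.0738, 0.061])]
plunger_pad [(0.81, [0.4655, -0.0768, 0.0866])]
tube_a [(0.81, [0.5174, -0.0911, 0.1028]), (0.81, [0.5412, -0.0342, 0.1028]), (0.59, [0.6053, -0.0902, 0.103])]
[[378.22340934  94.85921848]
 [387.6306029  174.42887291]]
```

View pics/w1.png

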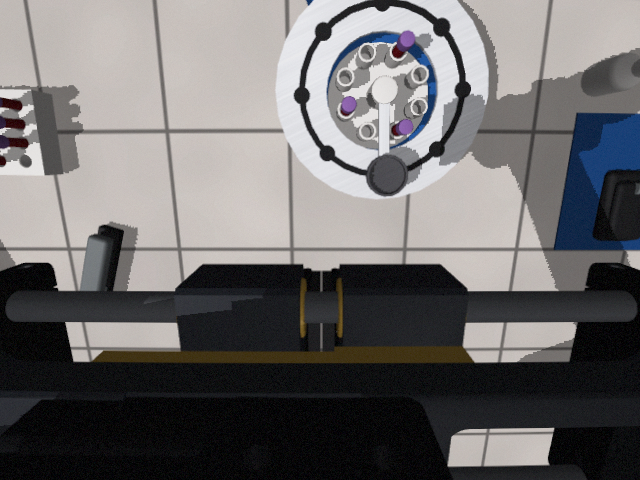

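The wrist view shows seven holes, at about (303,95), (323,32), (382,4), (442,27), (463,89), (437,149) and (327,153). The dish is at (387,174). I'll fit the centre and phase to these.

```bash
cat > fit.py <<'E'
from h import *
from scipy.optimize import least_squares
def fit(f,x0,show=True):
    g=cv2.cvtColor(f["image"],cv2.COLOR_BGR2GRAY); 
    m=((g<60)*255).astype(np.uint8)
    m=cv2.morphologyEx(m,cv2.MORPH_OPEN,cv2.getStructuringElement(cv2.MORPH_ELLIPSE,(11,11)))
    n,l,s,c=cv2.connectedComponentsWithStats(m)
    c=c[1:][(s[1:,4]>100)&(s[1:,4]<500)]
    P=ray(f,c,.058)[:,:2]; k=np.abs(np.hypot(*(P-x0).T)-.098)<.012; P=P[k]; c=c[k]
    def res(v):
        d=P-v[:2]; a=np.arctan2(d[:,1],d[:,0])-v[2]; a=(a+np.pi/8)%(np.pi/4)-np.pi/8
        return np.r_[np.hypot(*d.T)-.098,.098*a]
    d=P-x0; best=min((least_squares(res,[*x0,t]) for t in np.linspace(0,.7,6)),key=lambda r:r.cost)
    print(len(P),np.round(best.x,4),np.degrees(best.x[2]),np.abs(best.fun).max())
    return best.x
E
python3 - <<'E'
from workcell import env
from fit import *
f=env.grab_frame("wrist"); v=fit(f,np.array([.562,-.074]))
def dish(f,z):
    m=env.trace(f,"plunger_pad")[0]["mask"].astype(np.uint8)
    c=max(cv2.findContours(m,0,1)[0],key=cv2.contourArea); e=cv2.fitEllipse(c); print(e); return ray(f,[e[0]],z)[0]
def rep(f,v):
    p=dish(f,.0965)[:2]; d=p-v[:2]; print("dish",p,np.hypot(*d),np.degrees(np.arctan2(d[1],d[0])),np.degrees(v[2])%45)
rep(f,v)
t=env.grab_frame("top")
# closer look, dish straight below camera
cam=np.array(f["position"])[:2]; off=cam-env.read_state()["position"][:2]; print(off)
env.goto([.52-off[0]-.03,-.077,.26],[180,0,0])
f=env.grab_frame("wrist"); cv2.imwrite("pics/w2.png",f["image"]); v=fit(f,np.array([.562,-.074])); rep(f,v)
E
```

```text
7 [ 0.5629 -0.0747  0.8216] 47.071844299186616 0.001876857991627845
((386.15869140625, 174.68826293945312), (38.54771423339844, 41.4866828918457), 64.67579650878906)
dish [ 0.46602462 -0.07678209] 0.09690080017624278 -178.7605698805086 2.0718442991866155
[ 0.0654819  -0.00040468]
6 [ 0.5628 -0.0743  0.8212] 47.05136763176348 0.0012147764304722142
((320.1417541503906, 183.0336151123047), (49.74280548095703, 50.097660064697266), 155.44630432128906)
dish [ 0.46585911 -0.07770051] 0.0970214202300949 -177.9735082904209 2.0513676317634832
```

View pics/w2.png

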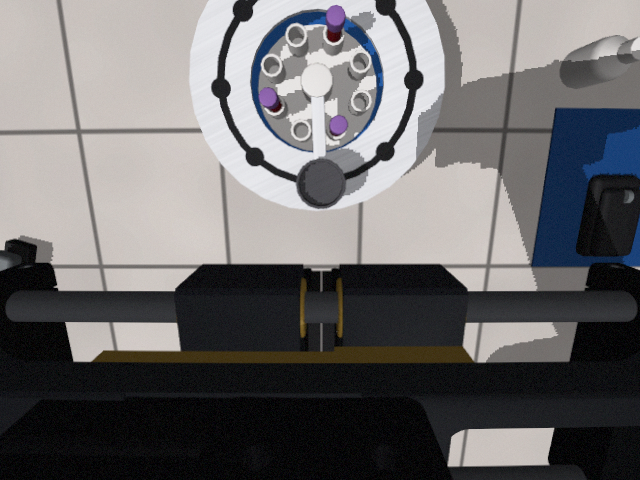

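The two fits agree: centre (0.5628, -0.0743), start hole at -178°, next hole at -133°. Next I'll touch down and press.

```bash
python3 - <<'E'
from workcell import env
import numpy as np
C=np.array([.5628,-.0743]); a=np.radians(-178)
p=C+.098*np.array([np.cos(a),np.sin(a)])
env.goto([*p,.13],[180,0,0])
env.dwell(.2); print(env.read_state()["force"])
print(env.move_straight([*p,.096],rate=.08))
print(env.read_state()["force"])
print(env.move_straight([*p,.080],rate=.02,force_limit=2.5))
s=env.read_state(); print(s["position"],s["force"],s["clock"])
z0=s["position"][2]
print(env.move_straight([*p,.0790],rate=.03,force_limit=25)); env.dwell(.1)
s=env.read_state(); print(s["position"],s["force"],s["clock"])
E
```

```text
[ 0.4259357   0.18424611 -0.08632039]
False
[-0.00388817 -0.10952335  0.32368617]
True
[ 0.46507812 -0.07769193  0.08667767] [ 0.01963624 -0.24337661  4.11971059] 7.5917
False
[ 0.46510361 -0.07775822  0.07956312] [-1.24688578  0.78977098  7.82177694] 8.1
```

```bash
python3 - <<'E'
from workcell import env
import numpy as np
C=np.array([.5628,-.0743])
def P(th,z):
    a=np.radians(-178)+th; return [*(C+.098*np.array([np.cos(a),np.sin(a)])),z]
def rep(t):
    s=env.read_state(); d=s["position"][:2]-C
    print(t,round(np.arctan2(d[1],d[0])%(2*np.pi)-np.radians(182),3),np.round(s["position"],4),np.round(s["force"],1),round(s["clock"],2))
for th in np.arange(.09,.50,.09):
    h=env.move_straight(P(th,.0785),rate=.06,force_limit=25); rep(h)
    if h: break
else:
    env.move_straight(P(.45,.0853),rate=.03); rep("eased")
    for th in np.arange(.5,.91,.05):
        h=env.move_straight(P(th,.0853),rate=.04,force_limit=8); rep(h)
        if h: break
f=env.grab_frame("top"); import cv2
cv2.imwrite("pics/t2.png",cv2.resize(f["image"][130:280,260:440],None,fx=4,fy=4,interpolation=2))
E
```

```text
False 0.095 [ 0.4662 -0.0869  0.0793] [-0.8 -0.4  7.3] 8.4
False 0.186 [ 0.4679 -0.0956  0.0793] [-0.5 -0.6  6.2] 8.7
False 0.277 [ 0.4703 -0.1042  0.0794] [-0.5 -0.6  7.2] 9.0
False 0.369 [ 0.4735 -0.1124  0.0794] [-0.8 -0.3  7.1] 9.3
False 0.46 [ 0.4773 -0.1204  0.0795] [-0.8 -1.1  6.8] 9.6
eased 0.446 [ 0.4754 -0.1199  0.0847] [-0.5 -0.2  0.2] 9.97
False 0.501 [ 0.4784 -0.1245  0.0849] [-0.5  0.1 -0. ] 10.25
False 0.549 [ 0.4809 -0.1284  0.085 ] [-0.4  1.6 -0.8] 10.53
False 0.6 [ 0.484  -0.1323  0.0852] [ 0.2  2.7 -1.1] 10.8
False 0.651 [ 0.4869 -0.1364  0.0853] [0.3 2.2 0.5] 11.07
False 0.701 [ 0.4901 -0.1402  0.0853] [0.  2.7 0.6] 11.35
False 0.752 [ 0.4936 -0.1437  0.0854] [-0.7  2.3 -0.5] 11.62
False 0.802 [ 0.4971 -0.1471  0.0853] [-0.5  1.7 -0.4] 11.9
False 0.862 [ 0.5016 -0.151   0.0861] [ 0.  -1.2  4.7] 12.18
False 0.898 [ 0.5044 -0.1532  0.0856] [-2.5  3.1  5.9] 12.45
```

View pics/t2.png

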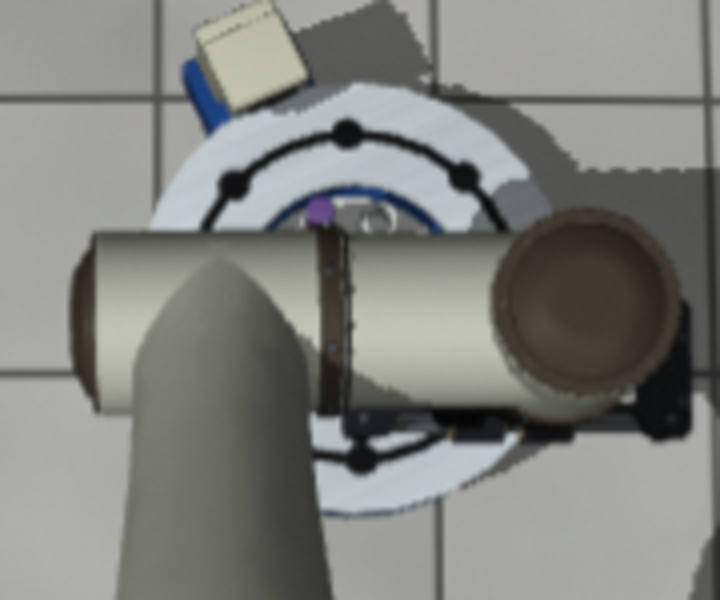

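The top view shows the start hole empty at (362,458), and the arm hides the dish. The upward force jumped at 0.86 rad, so the plunger has popped out. I'll lift off and check.

```bash
python3 - <<'E'
from workcell import env
from fit import *
s=env.read_state(); p=s["position"]; print(s["force"])
env.move_straight([p[0],p[1],.15],rate=.06)
env.goto([.42,-.077,.28],[180,0,0]); env.dwell(.3)
f=env.grab_frame("wrist"); cv2.imwrite("pics/w3.png",f["image"]); v=fit(f,np.array([.5628,-.0743]))
m=env.trace(f,"plunger_pad")[0]["mask"].astype(np.uint8)
c=max(cv2.findContours(m,0,1)[0],key=cv2.contourArea); e=cv2.fitEllipse(c)
d=ray(f,[e[0]],.0965)[0][:2]-v[:2]; print(e,np.hypot(*d),np.arctan2(d[1],d[0])+np.radians(178))
print([(r["score"],r["xyz"]) for r in env.search_frame(f,"plunger_pad")], env.read_state()["clock"])
E
```

```text
[-2.63161094  2.00071959  5.04646357]
6 [ 0.563  -0.0743  0.0373] 2.139242458708617 0.00043618075659324074
((389.8697204589844, 143.41868591308594), (48.73726272583008, 49.7318000793457), 46.83197021484375) 0.09714728107408688 0.8128909914465758
[(0.78, [0.5009, -0.1457, 0.0892])] 14.9
```

View pics/w3.png

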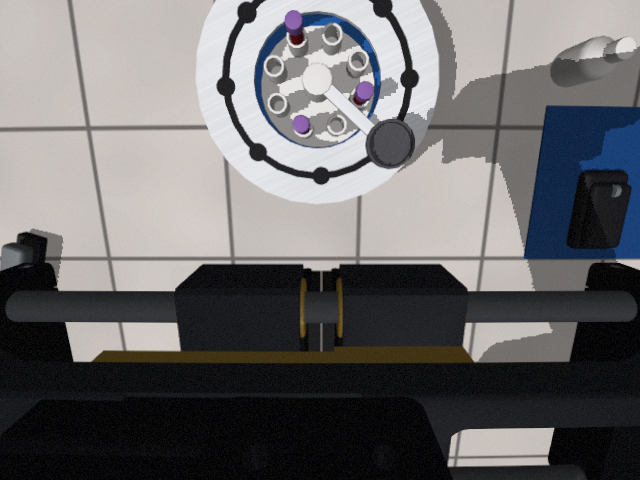

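The wrist view shows the dish at (390,143), with all three tubes standing and the start hole at (321,176) empty. The measured turn is 0.81 rad, the far edge of the locking play. I'll check that the plunger is fully out by repeating the same light touch as at the start.

```bash
python3 - <<'E'
from workcell import env
import numpy as np
a=np.radians(-178)+.80
p=np.array([.5628,-.0743])+.098*np.array([np.cos(a),np.sin(a)])
env.goto([*p,.13],[180,0,0])
env.move_straight([*p,.096],rate=.08)
print(env.move_straight([*p,.084],rate=.02,force_limit=2.5))
s=env.read_state(); print(s["position"],s["force"],s["clock"])
env.move_straight([*p,.15],rate=.08)
env.goto([.42,0,.3],[180,0,0]); env.dwell(.5); print(env.read_state()["clock"],env.read_state()["force"])
E
```

```text
True
[ 0.49723516 -0.14691333  0.08688954] [0.32440495 0.92049726 3.60440249] 16.7167
19.05 [-0.01455991  0.64613622 -0.06624102]
```

The dish floor is at the same height as at the start (0.0869 against 0.0867 m), so the plunger is fully out and the table is locked.

```bash
python3 -c "
from workcell import env
print(env.close_job())"
```

```text
the job is handed in; nothing more can be done
None
```

The turntable is one hole on anticlockwise (measured at about 0.81 rad, inside the 0.745–0.825 limits), with the plunger fully out, the three tubes upright and the robot clear; I handed the job in after about 19 s, but no verdict came back.

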